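# Strip the rest fence from a tilted T-slot clamping plate

## Task

The gear housing on the tilted clamping plate is now held by its own strap clamps, so the red rest fence below it has to come off; its screws are already slack. Slide it along its T-slot to the open end of the slot, where the lips are cut away, lift it out there, and set it down gently, standing on its foot, on the green liner in the hardware tray, lengthwise in its bay. Do not disturb the other clamping parts in the tray or the loose parts on the bench.

Things in the scene. Friction and masses are not known exactly. Their poses are not given: they have to be found in the camera images.
- plate: Ground steel plate of a fixed tilting fixture, 320 x 205 x 30 mm, leaning 30 degrees so that it faces up and to the robot's left. Origin on its top face, over the lower T-slot's centre line, at mid-length; x along the slot, away from its open end (and from the robot); y down the slope; z square out of the face. Plate spans x -160 to 160, y -145 to 60 mm; slot on y = 0.
- slot_mouth (a point): On the lower slot's centre line, level with the plate's top face, at x = -140 mm of the plate: the open end. From x = -112 mm to the plate's end at -160 mm the slot's lips are cut away, leaving a gap 30 mm wide, open at the end. A foot can be lifted out only here: with the fence's origin between x = -160 and -131 mm of the plate it is clear of the lips.
- slot_far (a point): Far end of the lower slot, level with the plate's top face, closed by a bar, at x = 160 mm of the plate. From x = -112 mm to here two lips, 8 mm thick, leave a mouth 15 mm wide; beneath them the slot is 30 mm wide and its floor 20 mm below the plate's top face.
- housing (a point): Top of the cast aluminium gear housing, at x = 35, y = -101, z = 58 mm of the plate. It is held by two black strap clamps in the upper slot (at y = -85 mm). Fixed; with its clamps it spans x -82 to 152, y -62 to -140 mm of the plate and stands up to 62 mm above it.
- fence: Red rest fence, 0.22 to 0.45 kg, loose in the lower slot. Origin at the centre of its foot's underside; x lengthwise, z up. Steel T-foot 36 (x) x 26 (y) x 8 mm; neck 36 x 12 mm, z 8 to 18; red flange 104 x 44 mm, z 18 to 26; red upright web 104 long, 12 thick, z 26 to 71. In the slot its axes are the plate's and its origin lies at y = 0 (1.5 mm play), z = -18 mm of the plate.
- fence_web (a point): Middle of the fence's red web, 52 mm above its foot's underside: where to pinch it, across its 12 mm thickness (the fence's y). In the slot the flange lies on the plate's top face, so the web stands square to the plate, leaning 30 degrees, and this point is 34 mm out from the face. The fence slides with plain friction, nothing locks it.
- tray: Grey sheet-metal hardware tray lying level on the bench, 160 (x) x 250 (y) x 30 mm high, fixed; origin at the centre of its underside. Floor and walls 5 mm thick; two dividers 21 mm high split it along y into three bays, each 150 x 77 mm inside, centres 82 mm apart.
- liner: Thin green liner, 120 (x) x 56 (y) x 3 mm, fixed on the floor of the one free bay of the tray, centred in the bay; any of the three bays. Origin at the centre of its underside, 5 mm above the bench; x lengthwise along the bay. The fence standing on it has its origin 8 mm above the bench.
- step_block: Steel step block, four steps, 64 x 30 x 39 mm, loose in one bay of the tray; leave it alone.
- strap_clamp: Black strap clamp with a steel nut, 100 x 28 x 28 mm, loose in another bay of the tray; leave it alone.
- screwdriver: Screwdriver with black handle, 200 mm long, lying on the bench; leave it alone.
- spanner: Steel spanner, 160 mm long, lying on the bench; leave it alone.
- gear: Steel gear, 57 mm across, 20 mm high, lying on the bench; leave it alone.
- chuck: Dark drill chuck, 43 mm across, 62 mm high, standing on the bench; leave it alone.
- grease_tin: Blue grease tin with a yellow lid, 68 mm across, 60 mm high, standing on the bench; leave it alone.
- bearing: Steel ball-bearing ring, 40 mm across, 12 mm high, lying on the bench; leave it alone.
There are look-alikes about, which are no part of the job. What is shaped like the fence but orange, purple or white is not meant.

How it is judged:
On the way, in this order (a step that is already met when the one before it is completed fails the run):
1. the fence has been slid along its slot until its foot is clear of the lips, still lying in the slot (x of fence in the frame of plate below -0.129 m and z of fence in the frame of plate between -0.024 and -0.01 m).
2. the fence is lifted clear out of the slot (z of fence in the frame of plate above 0.015 m), for 0.1 s.
At the end, for the whole second after the job is handed in: The fence stands at rest and released on the green liner, upright within 7 degrees, lengthwise in the bay within 17 degrees, its foot's centre within 24 mm of the liner's centre along the bay and 18 mm across it, its foot down on the liner (x of fence in the frame of liner between -0.024 and 0.024 m and y of fence in the frame of liner between -0.018 and 0.018 m and z of fence in the frame of liner below 0.008 m and angle between fence's own z axis and vertical below 0.12 rad and angle between the x axis of fence and the x axis of liner, either way round below 0.3 rad and linear speed of fence below 0.02 m/s and contact force between fence and the fingers below 0.1 N); the robot touches nothing.
It fails at once if the fence is dropped (falls free of the fingers faster than 0.5 m/s) (contact force between fence and the fingers below 0.1 N and linear speed of fence above 0.5 m/s).
It fails at once if a clamping part in the tray is disturbed by more than 15 mm (distance of any of step_block, strap_clamp from where it was at the start of the episode above 0.015 m).
It fails at once if a loose part on the bench is disturbed by more than 25 mm (distance of any of screwdriver, spanner, gear, chuck, grease_tin, bearing from where it was at the start of the episode above 0.025 m).
It also fails if it takes over 45 s, if anything falls off the work surface, if the arm or the gripper's body presses on something with over 40 N, if the wrist force passes 120 N, or if a joint passes its speed limit or range.

## Robot

A 6-joint arm with a two-finger parallel gripper is mounted at the origin on the work surface. World frame = base frame: x ahead of the robot, y to its left, z up, the work surface at z = 0. Lengths are in m, angles in rad, forces in N, time in s.
With the tool pointing down it reaches from about 0.35 to 0.8 m from the base axis. Payload 7.3 kg.
Tool frame: the origin (TCP) lies on the centre line of the jaws, within the pads' length; the fingertips stand 22 mm ahead of it and the grasp point (between the pads) lies 3 mm ahead of it (arm.finger_overhang is the distance from the TCP to the fingertips, in m); z points along the fingers, x is the direction in which the jaws open and shut, and the axes are right-handed (so a half turn about z gives the same grasp; the last joint's range is limited). The gripper opens to 85 mm and grips with 20 to 120 N. Pads are 22 mm wide; open, the fingers measure 114 mm over their backs; the gripper's body (76 mm by 85 mm) begins 54 mm behind the grasp point. The pads swing forward as they close: fully open they stand 13 mm farther back than shut.
Start: joints at [1.111, 0.342, 1.524, -0, 1.275, -0.146], TCP at [0.162, 0.499, 0.253] pointing down, gripper open.
Joint ranges: [-2.53, 2.53], [-0.77, 2.02], [0.04, 2.7], [-1, 4.14], [0.28, 2.66], [-3.11, 3.11]. Speed limits (rad/s): [2.57, 2.57, 3.14, 3.14, 3.14, 3.14].

## Interface

Orientations are given as a 3x3 rotation matrix whose columns are the frame's x, y, z axes.
In Python, from plant import arm gives the robot as it stands.
- The arm moves only by the tool drive_tool, never from a script. Its arguments are lists of equal length, an entry for each row: "translation": the shift along the tool's x, y, z in units of 25 mm (1.0 is 25 mm), a list of three; "dr": the turn, a rotation vector about the tool's x, y, z in units of 10 degrees (1.0 is 10 degrees), a list of three; "gripper": the closure, from -1 (fully open) to 1 (shut). A call has 1 to 8 rows; each row is the pose to reach, as a shift and turn from the pose commanded when the call began, along the tool's axes at that moment; what a row does not reach only later rows make up. A row lasts 1/8 s, in which the tool goes at most 62.5 mm and 10.7 degrees, less where a joint would pass 70% of its speed; a pose out of reach is approached as far as the arm can. A call with a gripper value outside its range is refused whole. The fingers move at their own pace and stop on an object; "grip_force" is the grip in N (left out, the last holds). Time passes only in rows, so rows that repeat a pose let the fingers close. It gives the time, the measured TCP pose, the force and the opening at its end, in the units of the state.
- arm.get_state(): the state, without advancing time (a new reading comes with each control period).
- arm.camera(name): name is "scene" or "top"; returns (picture, depth): 400x640x3 uint8, blue, green, red; 400x640 float32, m along the optical axis (not along the pixel's ray), 0 where there is no reading.
- arm.calibration(name): a dict with "fx", "fy", "cx", "cy" (pixels), "dist_coeffs" ([k1, k2, p1, p2, k3] as OpenCV has them; the pictures are not rectified), "T" (4x4, takes a point from camera to world coordinates). Camera axes: x right, y up, looking along -z (the intrinsics and any distortion apply to the point x, -y, -z); pixel columns grow to the right and rows downward; lengths in m; the calibration is good to about 2 mm. A picture is of the moment at which its call begins. calibration takes no time and is no camera call.
- arm.finish_job(): hands the job in, once; it reports no verdict.
Trained networks look in the newest picture that a camera, given by its name, has taken for a name from the list of things; names that differ only in an ending like _2 or _b are one class to them, and where a whole thing is asked for, a point or a joint stands for the part that bears it (a point fixed in the world has none). Each returns a list of dicts, best first, with "conf" (0 to 1); they miss things now and then, are a little off and sometimes report something else, mostly with a low value. They report only what shows in the picture. A call takes as long as a camera call. They do not tell look-alikes from the thing itself.
- arm.spot_in(camera, thing): "position" ([x, y, z] in m, in world coordinates, good to about 4 mm: the middle of the surface that is visible of it).
- arm.spot_point(camera, thing): "position" ([x, y, z] in m, in world coordinates, good to about 4 mm: a listed point, or the origin of a listed thing).
The state is a dict: "time": time; "q": joint angles; "dq": joint speeds; "effort": joint torques, N m; "position": TCP position; "eef_rot": TCP orientation; "ft_force": force on the tool from outside, world axes, zero at the start; "moment": the same for the moment, N m; "gripper_width": opening from 0.0 (shut) to 1.0 (fully open).
Only numpy, scipy, OpenCV 4.12 (cv2) and the standard library are available. Lean on these libraries where they do the work, as an engineer would, in place of code of your own. Each camera call takes 0.05 s, during which the arm holds its last target.

## Working session

There is one attempt and no reset: what is moved stays moved. The work goes in short steps, Python scripts to look and compute and a tool call to move; the robot and the scene stay as the last step left them, time stands still between calls to the robot, and variables do not carry over. Pictures are saved under pics/ and viewed, and the job is handed in when it is done.

Besides the shell and the picture viewer there is one more tool, called after "Emit:" by a JSON object that holds its "api" and its "payload". drive_tool: Moves the arm, as the interface text tells. Its arguments: {"type":"object","properties":{"translation":{"type":"array"},"dr":{"type":"array"},"gripper":{"type":"array"},"grip_force":{"type":"number"}},"required":["translation","dr","gripper"]}

```bash
ls; mkdir -p pics; python3 - <<'E'
from plant import arm
import cv2
s=arm.get_state(); print(s['time'],s['position'],s['eef_rot'],s['gripper_width'])
for n in ('scene','top'):
    p,d=arm.camera(n); cv2.imwrite(f'pics/{n}0.png',p)
    import numpy as np; np.save(f'pics/{n}0d.npy',d)
    c=arm.calibration(n); print(n,c)
    for t in ('plate','slot_mouth','slot_far','housing','fence','fence_web','tray','liner'):
        try: print(t,[(np.round(r['position'],3).tolist(),round(r['conf'],2)) for r in arm.spot_point(n,t)][:4])
        except Exception as e: print(t,e)
print(arm.get_state()['time'])
E
```

```text
pics
0.0 [0.16187562 0.49904826 0.25265078] [[ 3.08687390e-01  9.51163336e-01 -6.35154505e-04]
 [ 9.51162434e-01 -3.08687982e-01 -1.32433322e-03]
 [-1.45572176e-03 -1.95330140e-04 -9.99998921e-01]] 1.0001010568452404
scene {'fx': 383.50169437457663, 'fy': 383.50169437457663, 'cx': 316.88675127812274, 'cy': 191.9786525033697, 'dist_coeffs': array([-0.03269014,  0.        ,  0.        ,  0.        ,  0.        ]), 'T': array([[-0.7702419 , -0.47982701,  0.42011125,  0.95495381],
       [ 0.63753683, -0.56220912,  0.52675203,  0.60497861],
       [-0.01655947,  0.67356287,  0.73894441,  0.90572694],
       [ 0.        ,  0.        ,  0.        ,  1.        ]])}
plate [([0.587, -0.132, 0.081], 0.72)]
slot_mouth [([0.446, -0.142, 0.081], 0.69)]
slot_far [([0.765, 0.128, -0.0], 0.58)]
housing [([0.625, -0.192, 0.18], 0.88)]
fence [([0.604, -0.144, 0.067], 0.91), ([0.242, 0.24, 0.032], 0.84), ([0.297, 0.12, 0.028], 0.74)]
fence_web [([0.287, 0.239, 0.012], 0.83), ([0.595, 0.02, 0.01], 0.69), ([0.597, -0.117, 0.109], 0.55)]
tray [([0.516, 0.254, 0.001], 0.92)]
liner [([0.306, -0.294, -0.006]
[... 353 characters left out ...]
 0.1662084 ,  0.98603388,  1.29497464],
       [ 0.        ,  0.        ,  0.        ,  1.        ]])}
plate [([0.589, -0.135, 0.08], 0.9), ([0.502, 0.335, 0.008], 0.51), ([0.625, -0.196, 0.18], 0.41)]
slot_mouth [([0.445, -0.136, 0.075], 0.76)]
slot_far [([0.75, -0.131, 0.078], 0.86)]
housing [([0.623, -0.192, 0.18], 0.77)]
fence [([0.546, 0.028, 0.032], 0.97), ([0.299, 0.119, 0.027], 0.79), ([0.598, -0.145, 0.065], 0.68), ([0.622, -0.193, 0.179], 0.68)]
fence_web [([0.596, -0.117, 0.11], 0.94), ([0.34, 0.091, 0.012], 0.85), ([0.29, 0.238, 0.013], 0.83), ([0.593, 0.023, 0.01], 0.76)]
tray [([0.52, 0.251, 0.004], 0.74), ([0.576, 0.506, 0.002], 0.55)]
liner [([0.505, 0.336, 0.009], 0.69)]
0.9
```

View pics/scene0.png

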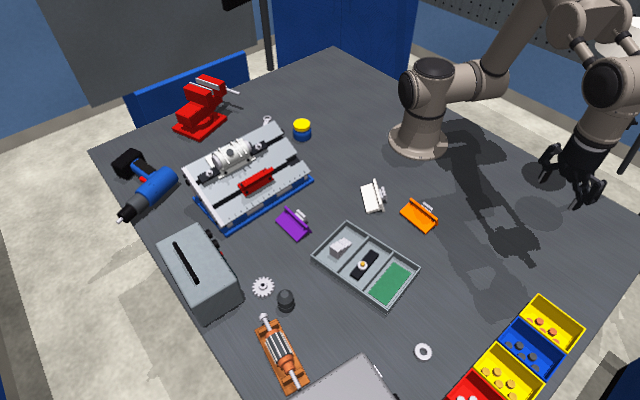

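View pics/top0.png

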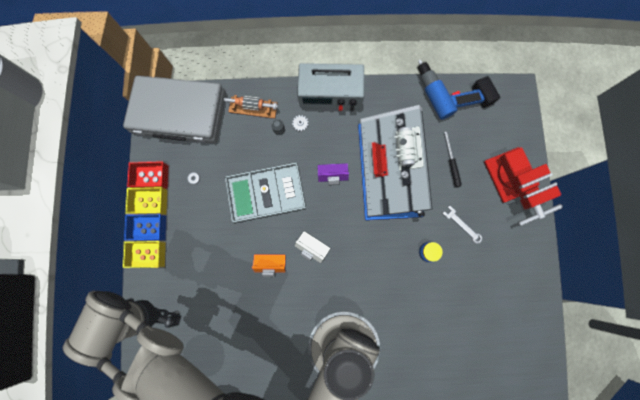

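```bash
cat > h.py <<'E'
import numpy as np, cv2
from plant import arm
def cloud(n,d):
    c=arm.calibration(n); K=np.array([[c['fx'],0,c['cx']],[0,c['fy'],c['cy']],[0,0,1]])
    h,w=d.shape; u,v=np.meshgrid(np.arange(w),np.arange(h))
    p=cv2.undistortPoints(np.stack([u,v],-1).reshape(-1,1,2).astype(np.float64),K,np.array(c['dist_coeffs'])).reshape(h,w,2)
    P=np.stack([p[...,0]*d,-p[...,1]*d,-d],-1)
    T=np.array(c['T']); W=P@T[:3,:3].T+T[:3,3]; W[d<=0]=np.nan
    return W
def project(n,X):
    c=arm.calibration(n); K=np.array([[c['fx'],0,c['cx']],[0,c['fy'],c['cy']],[0,0,1]])
    T=np.linalg.inv(np.array(c['T'])); P=np.atleast_2d(X)@T[:3,:3].T+T[:3,3]
    return cv2.projectPoints((P*[1,-1,-1]).reshape(-1,1,3),np.zeros(3),np.zeros(3),K,np.array(c['dist_coeffs']))[0].reshape(-1,2)
E
python3 - <<'E'
from h import *
for n in ('scene','top'):
    p=cv2.imread(f'pics/{n}0.png'); d=np.load(f'pics/{n}0d.npy'); W=cloud(n,d)
    hsv=cv2.cvtColor(p,cv2.COLOR_BGR2HSV)
    gr=(abs(hsv[...,0].astype(int)-75)<20)&(hsv[...,1]>80)&(abs(W[...,0]-.5)<.2)&(abs(W[...,1]-.33)<.2)
    X=W[gr]; X=X[~np.isnan(X[:,0])]; r=cv2.minAreaRect((X[:,:2]*1000).astype(np.float32)); print(n,'green',len(X),X.mean(0).round(4),np.median(X[:,2]),r)
    red=((hsv[...,0]<8)|(hsv[...,0]>172))&(hsv[...,1]>120)&(abs(W[...,0]-.6)<.2)&(abs(W[...,1]+.12)<.1)
    ys,xs=np.where(red); print('red px',len(xs),xs.min(),xs.max(),ys.min(),ys.max())
    X=W[red]; np.save(f'pics/red_{n}.npy',X)
    print(X.mean(0),X.min(0),X.max(0))
    # plate plane: points between
    m=(W[...,0]>.43)&(W[...,0]<.75)&(W[...,1]>-.28)&(W[...,1]<-.08)&(hsv[...,1]<40)&(hsv[...,2]>120)
    X=W[m]
    rng=np.random.default_rng(0);best=None
    for _ in range(500):
        a=X[rng.choice(len(X),3,False)]; nn=np.cross(a[1]-a[0],a[2]-a[0]); L=np.linalg.norm(nn)
        if L<1e-6: continue
        nn/=L; k=abs((X-a[0])@nn)<.003
        if best is None or k.sum()>best.sum(): best=k
    Y=X[best]; c0=Y.mean(0); nn=np.linalg.svd(Y-c0)[2][2]; nn*=np.sign(nn[2]); print('plane',c0,nn,len(Y),np.degrees(np.arccos(nn[2])), 'yaw',np.degrees(np.arctan2(-nn[0],nn[1])))
    cv2.imwrite(f'pics/{n}crop.png',cv2.resize(p[100:240,150:330] if n=='scene' else p[95:230,200:440],None,fx=3.3,fy=3.3,interpolation=cv2.INTER_CUBIC))
E
```

```text
scene green 873 [0.5056 0.3339 0.0079] 0.007834842397843156 ((503.5443115234375, 332.985107421875), (120.82556915283203, 55.56080627441406), 9.730497360229492)
red px 497 238 273 167 196
[ 0.60484589 -0.11906872  0.09944151] [ 0.52436526 -0.15590971  0.06304899] [ 0.65442976 -0.10263876  0.13187729]
plane [ 0.59708954 -0.16061138  0.09453732] [-0.02027383  0.49652963  0.86778298] 3345 29.797979347639757 yaw 2.3381488637450825
top green 512 [0.5029 0.3318 0.0085] 0.00837362298924571 ((503.5803527832031, 331.6977233886719), (116.67437744140625, 52.88984680175781), 9.52120590209961)
red px 420 372 387 143 176
[ 0.5992113  -0.12762313  0.10778208] [ 0.54883707 -0.15217666  0.06020849] [ 0.65339483 -0.10417385  0.1330551 ]
plane [ 0.57470015 -0.17185706  0.10050728] [-0.0169199   0.50443349  0.86328476] 2944 30.312579674954335 yaw 1.9211162345389194
```

```bash
python3 - <<'E'
import cv2,numpy as np
a=cv2.imread('pics/scenecrop.png');b=cv2.imread('pics/topcrop.png');print(a.shape,b.shape)
E
```

```text
(462, 594, 3) (446, 792, 3)
```

View pics/scenecrop.png

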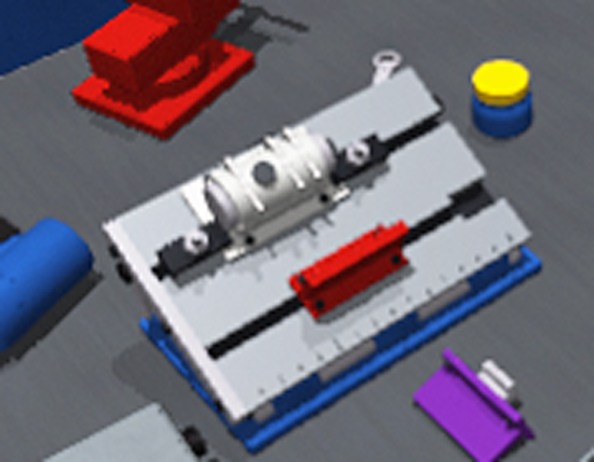

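View pics/topcrop.png

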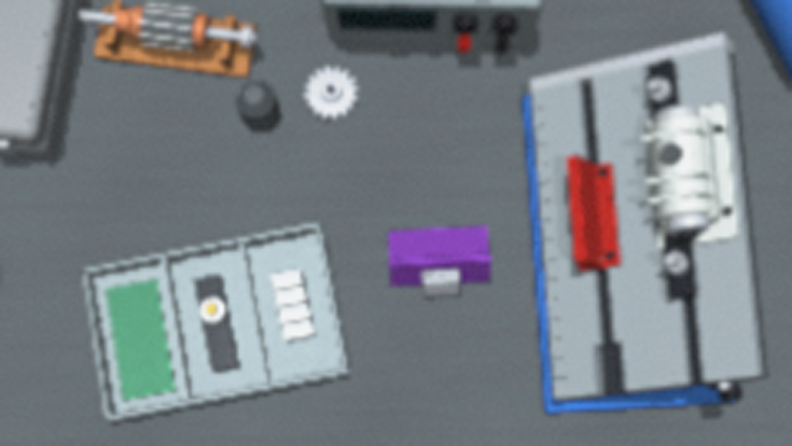

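```bash
python3 - <<'E'
from h import *
nn=np.array([-.0186,.5,.866]);
for n in ('scene','top'):
    p=cv2.imread(f'pics/{n}0.png'); d=np.load(f'pics/{n}0d.npy'); W=cloud(n,d); hsv=cv2.cvtColor(p,cv2.COLOR_BGR2HSV)
    for yaw in (2.1,):
        a=np.radians(yaw); x=np.array([np.cos(a),np.sin(a),0]); z=np.array([-np.sin(a)*.5,np.cos(a)*.5,.8660]); y=np.cross(z,x); R=np.stack([x,y,z],1)
        O=np.array([.595,-.135,.08]); L=(W-O)@R
        box=(abs(L[...,0])<.2)&(L[...,1]>-.18)&(L[...,1]<.09)&(hsv[...,1]<40)&(hsv[...,2]>120)
        zz=np.median(L[box][:,2]); m=box&(abs(L[...,2]-zz)<.005)
        X=L[m]; h=np.histogram(X[:,2],5)
        r=cv2.minAreaRect((X[:,:2]*1000).astype(np.float32)); print(n,'zoff',zz,'rect',r)
        for q in (0.5,99.5): print(np.percentile(X,q,axis=0).round(4))
        # slot: dark pixels intersected w/ plane ray -> use pixel rays
        c=np.array(arm.calibration(n)['T'])[:3,3]
        dirs=W-c; t=((O+R[:,2]*zz-c)@R[:,2])/(dirs@R[:,2]); Q=(c+dirs*t[...,None]-O)@R
        dark=(hsv[...,2]<70)&(abs(Q[...,1])<.02)
        for lo,hi in ((-.155,-.12),(-.105,-.06),(.07,.10),(.1,.155)):
            k=dark&(Q[...,0]>lo)&(Q[...,0]<hi); print('slot',lo,hi,k.sum(),Q[k][:,1].mean().round(4),Q[k][:,1].std().round(4))
        red=((hsv[...,0]<8)|(hsv[...,0]>172))&(hsv[...,1]>100)&(abs(L[...,0])<.12)&(abs(L[...,1])<.05)
        F=L[red]; F[:,2]-=zz
        top=F[F[:,2]>.043]; print('red',F.min(0).round(4),F.max(0).round(4),'top',len(top),top.mean(0).round(4),np.percentile(top,[2,98],axis=0).round(4).tolist())
E
```

```text
scene zoff 0.00020893170541156397 rect ((-2.0675201416015625, -43.01319885253906), (205.21279907226562, 333.7727355957031), 89.92693328857422)
[-0.1652 -0.1432 -0.0045]
[0.1634 0.0585 0.0048]
slot -0.155 -0.12 78 0.0003 0.0073
slot -0.105 -0.06 52 0.0009 0.0035
slot 0.07 0.1 42 -0.0004 0.0035
slot 0.1 0.155 70 -0.0002 0.0033
red [-0.0712 -0.0217 -0.0241] [0.0597 0.0213 0.0591] top 162 [ 0.0097 -0.0007  0.0516] [[-0.0424, -0.0076, 0.0443], [0.0578, 0.0047, 0.0558]]
top zoff 9.672166081728808e-05 rect ((-0.354583740234375, -43.315826416015625), (206.93272399902344, 332.5850830078125), 89.45027160644531)
[-0.1656 -0.1459 -0.0048]
[0.1642 0.0569 0.0048]
slot -0.155 -0.12 39 -0.004 0.0037
slot -0.105 -0.06 14 -0.001 0.0011
slot 0.07 0.1 8 -0.0028 0.0007
slot 0.1 0.155 10 -0.0023 0.0008
red [-0.0453 -0.0235 -0.0196] [0.0585 0.0282 0.0582] top 139 [ 0.0054 -0.0029  0.0513] [[-0.0434, -0.0086, 0.0442], [0.0553, 0.0043, 0.0564]]
```

```bash
cat >> h.py <<'E'
from scipy.spatial.transform import Rotation as Rn
def yawR(a,tilt):
    a=np.radians(a);t=np.radians(tilt)
    x=np.array([np.cos(a),np.sin(a),0]); z=np.array([-np.sin(a)*np.sin(t),np.cos(a)*np.sin(t),np.cos(t)]); return np.stack([x,np.cross(z,x),z],1)
PR=yawR(2.0,30); PO=np.array([.594,-.1355,.0801])
def toolR(F): return np.stack([F[:,1],F[:,0],-F[:,2]],1)
def plate(x,y,z): return PO+PR@np.array([x,y,z]), toolR(PR)
def liner(x,y,z,yaw=9.6): F=yawR(yaw,0); return np.array([.5036,.3324,.005])+F@np.array([x,y,z]), toolR(F)
def delta(p,R):
    s=arm.get_state(); T=np.array(s['eef_rot']); P=np.array(s['position'])
    print('t',s['time'],'pos',P.round(4),'f',np.round(s['ft_force'],2),'w',round(s['gripper_width'],3))
    print('in plate',(PR.T@(P-PO)).round(4))
    print('trans',(T.T@(p-P)/.025).round(2).tolist(),'dr',(np.degrees(Rn.from_matrix(T.T@R).as_rotvec())/10).round(2).tolist())
E
python3 -c "
from h import *
delta(*plate(.007,-.0012,.16))"
```

```text
t 0.9 pos [0.162  0.4994 0.2533] f [-0.78  0.57  0.21] w 1.005
in plate [-0.4095  0.4759  0.4748]
trans [-15.76, 23.46, 1.36] dr [-0.52, -2.97, -1.95]
```

Emit:
{"api": "drive_tool", "payload": {"translation": [[-15.76,23.46,1.36],[-15.76,23.46,1.36],[-15.76,23.46,1.36],[-15.76,23.46,1.36],[-15.76,23.46,1.36],[-15.76,23.46,1.36],[-15.76,23.46,1.36],[-15.76,23.46,1.36]], "dr": [[0,0,-0.5],[0,0,-1],[0,0,-1.5],[-0.1,-0.5,-1.95],[-0.2,-1,-1.95],[-0.3,-1.5,-1.95],[-0.4,-2,-1.95],[-0.5,-2.5,-1.95]], "gripper": [0,0,0,0,0,0,0,0], "grip_force": 60}}

```text
time: 1.9
position: [0.4717, 0.1049, 0.2295]
eef_rot: [[-0.026, 0.999, 0.025], [0.902, 0.035, -0.43], [-0.43, 0.011, -0.903]]
ft_force: [0.1, 0.7, 0.2]
gripper_width: 0.499
```

```bash
python3 -c "
from h import *
delta(*plate(.007,-.0012,.16))"
```

```text
t 1.9 pos [0.4717 0.1049 0.2295] f [0.09 0.66 0.22] w 0.499
in plate [-0.1139  0.1371  0.2516]
trans [-5.78, 4.83, 3.27] dr [0.06, -0.45, -0.03]
```

Emit:
{"api": "drive_tool", "payload": {"translation": [[-5.78,4.83,3.27],[-5.78,4.83,3.27],[-5.78,4.83,3.27],[-5.78,4.83,3.27],[-5.78,4.83,3.27],[-5.78,4.83,3.27]], "dr": [[0.06,-0.45,-0.03],[0.06,-0.45,-0.03],[0.06,-0.45,-0.03],[0.06,-0.45,-0.03],[0.06,-0.45,-0.03],[0.06,-0.45,-0.03]], "gripper": [0,0,0,0,0,0]}}

```text
time: 2.65
position: [0.5962, -0.0533, 0.2186]
eef_rot: [[-0.032, 0.999, 0.016], [0.867, 0.036, -0.497], [-0.497, -0.002, -0.868]]
ft_force: [-0.3, 0.7, 0.4]
gripper_width: 0.499
```

```bash
python3 - <<'E'
from h import *
delta(*plate(.007,-.0012,.039))
p,d=arm.camera('scene'); cv2.imwrite('pics/s1.png',cv2.resize(p[60:240,130:370],None,fx=3.3,fy=3.3))
E
```

```text
t 2.65 pos [ 0.5962 -0.0533  0.2186] f [-0.34  0.69  0.4 ] w 0.499
in plate [0.0051 0.0018 0.161 ]
trans [-0.13, 0.08, 4.88] dr [-0.01, -0.02, 0.01]
```

View pics/s1.png

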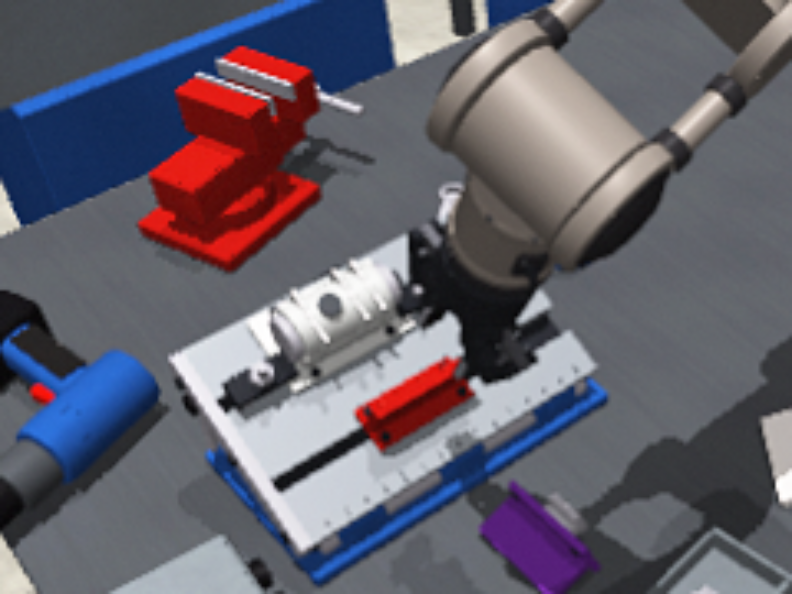

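Emit:
{"api": "drive_tool", "payload": {"translation": [[-0.13,0.08,1.5],[-0.13,0.08,3],[-0.13,0.08,4],[-0.13,0.08,4.4],[-0.13,0.08,4.7],[-0.13,0.08,4.88],[-0.13,0.08,4.88]], "dr": [[-0.01,-0.02,0.01],[-0.01,-0.02,0.01],[-0.01,-0.02,0.01],[-0.01,-0.02,0.01],[-0.01,-0.02,0.01],[-0.01,-0.02,0.01],[-0.01,-0.02,0.01]], "gripper": [0,0,0,0,0,0,0]}}

```text
time: 3.58
position: [0.6012, -0.118, 0.1147]
eef_rot: [[-0.029, 0.999, 0.019], [0.865, 0.034, -0.501], [-0.501, 0.002, -0.865]]
ft_force: [-0.9, -0.7, -0.1]
gripper_width: 0.496
```

```bash
python3 - <<'E'
from h import *
delta(*plate(.007,-.0012,.039))
p,d=arm.camera('scene'); q,d=arm.camera('top');cv2.imwrite('pics/s2.png',np.vstack([cv2.resize(p[140:220,190:350],None,fx=4,fy=4),cv2.resize(q[100:170,320:480],None,fx=4,fy=4)]))
E
```

```text
t 3.575 pos [ 0.6012 -0.118   0.1147] f [-0.93 -0.67 -0.06] w 0.496
in plate [ 0.0078 -0.0024  0.0386]
trans [0.05, -0.03, -0.02] dr [0.01, 0.01, -0.01]
```

View pics/s2.png

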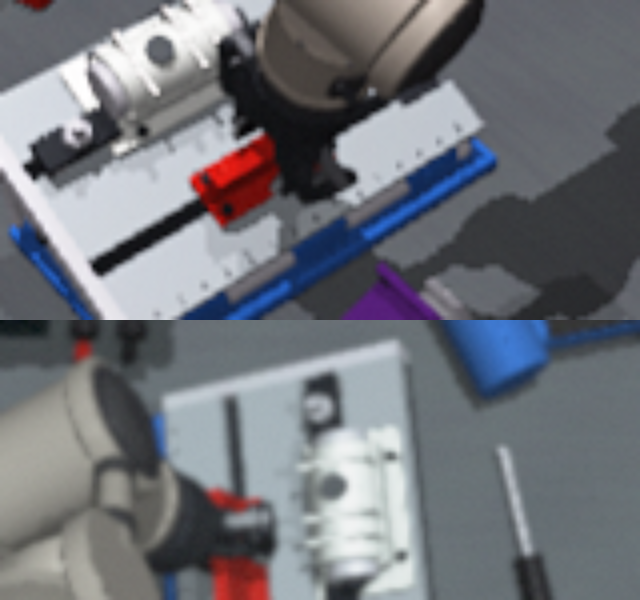

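Emit:
{"api": "drive_tool", "payload": {"translation": [[0,0,0],[0,0,0],[0,0,0],[0,0,0],[0,0,0],[0,0,0]], "dr": [[0,0,0],[0,0,0],[0,0,0],[0,0,0],[0,0,0],[0,0,0]], "gripper": [0.3,0.6,1,1,1,1], "grip_force": 60}}

```text
time: 4.42
position: [0.6011, -0.1171, 0.1141]
eef_rot: [[-0.029, 0.999, 0.018], [0.866, 0.034, -0.499], [-0.499, 0.002, -0.866]]
ft_force: [-0.9, 5.2, -0.4]
gripper_width: 0.138
```

```bash
python3 - <<'E'
from h import *
delta(*plate(-.139,-.002,.039))
E
```

```text
t 4.425 pos [ 0.6011 -0.1171  0.1141] f [-0.85  5.2  -0.36] w 0.138
in plate [ 0.0077 -0.0013  0.0386]
trans [-0.04, -5.87, -0.02] dr [0.01, -0.0, -0.01]
```

Emit:
{"api": "drive_tool", "payload": {"translation": [[0,-0.3,-0.03],[0,-0.9,-0.03],[0,-1.5,-0.03],[0,-2.1,-0.03],[0,-2.7,-0.03],[0,-3.0,-0.03]], "dr": [[0,0,0],[0,0,0],[0,0,0],[0,0,0],[0,0,0],[0,0,0]], "gripper": [1,1,1,1,1,1]}}

```text
time: 5.18
position: [0.5257, -0.1194, 0.1144]
eef_rot: [[-0.029, 0.999, 0.019], [0.866, 0.034, -0.499], [-0.499, 0.002, -0.867]]
ft_force: [3.7, 5.2, -7.0]
gripper_width: 0.128
```

```bash
python3 - <<'E'
from h import *
delta(*plate(-.139,-.0013,.039))
p,d=arm.camera('scene'); q,d=arm.camera('top');cv2.imwrite('pics/s3.png',np.vstack([cv2.resize(p[140:220,190:350],None,fx=4,fy=4),cv2.resize(q[120:220,320:480],None,fx=4,fy=4)])[:600])
E
```

```text
t 5.175 pos [ 0.5257 -0.1194  0.1144] f [ 3.68  5.18 -7.  ] w 0.128
in plate [-0.0677 -0.0011  0.0389]
trans [-0.01, -2.85, -0.01] dr [0.01, -0.01, -0.01]
```

View pics/s3.png

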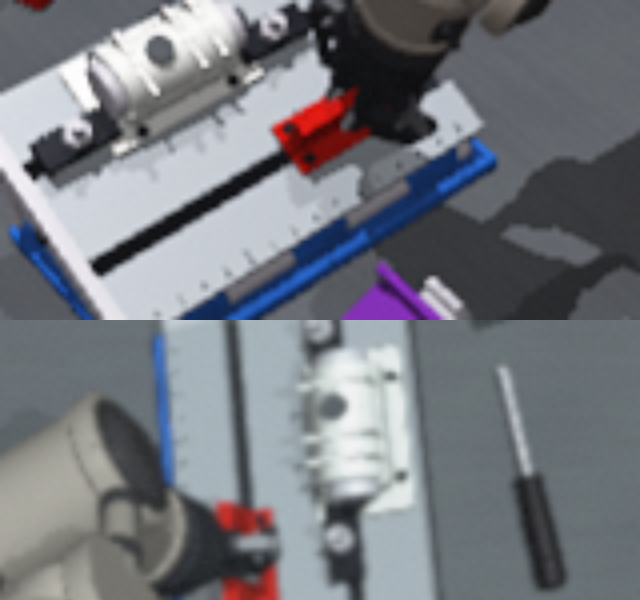

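Emit:
{"api": "drive_tool", "payload": {"translation": [[0,-0.4,0],[0,-1.0,0],[0,-1.6,0],[0,-2.2,0],[0,-2.7,0],[0,-2.92,0],[0,-2.92,0]], "dr": [[0,0,0],[0,0,0],[0,0,0],[0,0,0],[0,0,0],[0,0,0],[0,0,0]], "gripper": [1,1,1,1,1,1,1]}}

```text
time: 6.15
position: [0.4527, -0.1221, 0.1145]
eef_rot: [[-0.028, 0.999, 0.018], [0.866, 0.034, -0.499], [-0.499, 0.002, -0.866]]
ft_force: [-0.6, 7.7, -3.2]
gripper_width: 0.135
```

```bash
python3 - <<'E'
from h import *
delta(*plate(-.140,-.0013,.139))
n='top'
for n in ('scene','top'):
    p,d=arm.camera(n); cv2.imwrite(f'pics/{n}4.png',cv2.resize(p[120:220,200:360] if n=='scene' else p[130:230,320:480],None,fx=5,fy=5))
    W=cloud(n,d); hsv=cv2.cvtColor(p,cv2.COLOR_BGR2HSV); L=(W-PO)@PR
    red=((hsv[...,0]<8)|(hsv[...,0]>172))&(hsv[...,1]>100)&(abs(L[...,0]+.13)<.1)&(abs(L[...,1])<.05)
    F=L[red]; print(n,len(F),np.percentile(F,[1,50,99],axis=0).round(4).tolist())
E
```

```text
t 6.15 pos [ 0.4527 -0.1221  0.1145] f [-0.63  7.71 -3.16] w 0.135
in plate [-0.1408 -0.0014  0.0389]
trans [0.01, 0.03, -4.0] dr [0.0, -0.0, -0.01]
scene 266 [[-0.1523, -0.0222, -0.0024], [-0.1125, 0.0027, 0.0124], [-0.0883, 0.0224, 0.0916]]
top 312 [[-0.192, -0.0387, 0.0019], [-0.159, -0.0089, 0.0255], [-0.09, 0.0163, 0.1451]]
```

View pics/scene4.png

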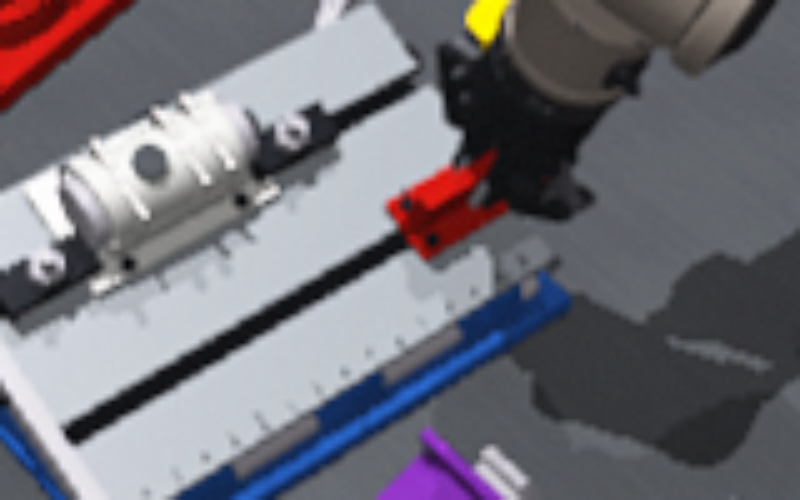

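View pics/top4.png

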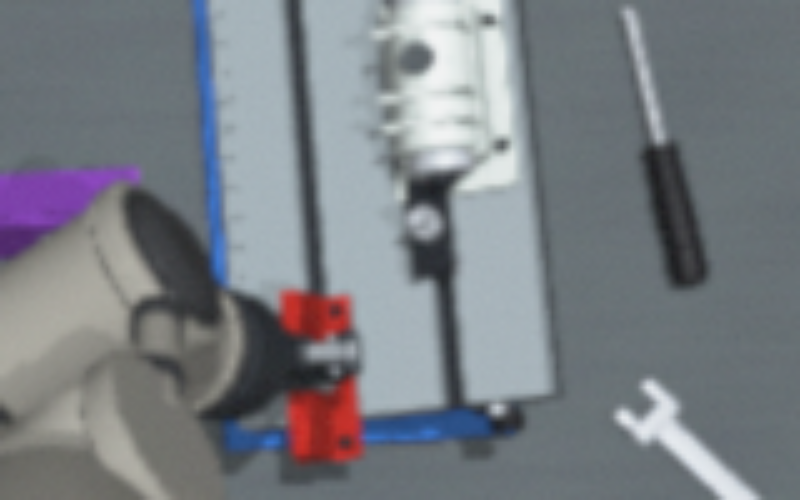

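Emit:
{"api": "drive_tool", "payload": {"translation": [[0,0,-0.1],[0,0,-0.3],[0,0,-0.7],[0,0,-1.2],[0,0,-1.8],[0,0,-2.6],[0,0,-3.4],[0,0,-4]], "dr": [[0,0,0],[0,0,0],[0,0,0],[0,0,0],[0,0,0],[0,0,0],[0,0,0],[0,0,0]], "gripper": [1,1,1,1,1,1,1,1], "grip_force": 80}}

```text
time: 7.25
position: [0.4516, -0.0723, 0.2033]
eef_rot: [[-0.028, 0.999, 0.02], [0.865, 0.034, -0.501], [-0.501, 0.003, -0.865]]
ft_force: [-0.3, 0.6, -5.1]
gripper_width: 0.129
```

```bash
python3 - <<'E'
from h import *
delta(*liner(0,0,.26))
for n in ('scene','top'):
    p,d=arm.camera(n); cv2.imwrite(f'pics/{n}5.png',cv2.resize(p[80:220,200:400] if n=='scene' else p[130:270,300:480],None,fx=3.5,fy=3.5))
E
```

```text
t 7.25 pos [ 0.4516 -0.0723  0.2033] f [-0.34  0.62 -5.13] w 0.129
in plate [-0.1402 -0.0026  0.1408]
trans [12.7, 2.64, -10.2] dr [-0.18, 3.01, -0.75]
```

View pics/scene5.png

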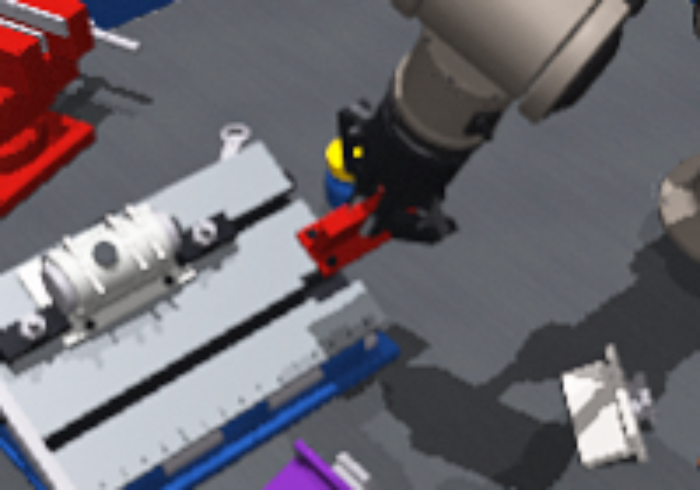

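Emit:
{"api": "drive_tool", "payload": {"translation": [[0.6,0.1,-0.5],[1.9,0.4,-1.5],[3.8,0.8,-3.1],[5.7,1.2,-4.6],[7.6,1.6,-6.1],[9.5,2,-7.6],[11.1,2.3,-8.9],[12.2,2.5,-9.8]], "dr": [[0,0.15,0],[0,0.5,-0.1],[-0.05,0.9,-0.2],[-0.1,1.4,-0.35],[-0.1,1.9,-0.5],[-0.15,2.4,-0.6],[-0.18,2.8,-0.7],[-0.18,3.01,-0.75]], "gripper": [1,1,1,1,1,1,1,1]}}

```text
time: 8.35
position: [0.5006, 0.317, 0.2603]
eef_rot: [[-0.167, 0.986, -0.003], [0.986, 0.167, 0.001], [0.002, -0.003, -1.0]]
ft_force: [0.9, -0.5, -3.7]
gripper_width: 0.127
```

```bash
python3 - <<'E'
from h import *
delta(*liner(0,0,.16))
E
```

```text
t 8.35 pos [0.5006 0.317  0.2603] f [ 0.94 -0.47 -3.72] w 0.127
in plate [-0.0775  0.3043  0.3838]
trans [0.58, 0.23, 3.81] dr [-0.02, -0.01, 0.0]
```

Emit:
{"api": "drive_tool", "payload": {"translation": [[0.58,0.23,0.6],[0.58,0.23,1.5],[0.58,0.23,2.4],[0.58,0.23,3.2],[0.58,0.23,3.8],[0.58,0.23,3.8]], "dr": [[-0.02,-0.01,0],[-0.02,-0.01,0],[-0.02,-0.01,0],[-0.02,-0.01,0],[-0.02,-0.01,0],[-0.02,-0.01,0]], "gripper": [1,1,1,1,1,1]}}

```text
time: 9.1
position: [0.5028, 0.3302, 0.1637]
eef_rot: [[-0.166, 0.986, -0.002], [0.986, 0.166, -0.003], [-0.002, -0.003, -1.0]]
ft_force: [-0.1, -0.8, -4.3]
gripper_width: 0.128
```

```bash
python3 - <<'E'
from h import *
delta(*liner(0.0005,0,.065))
F=yawR(9.6,0)
ims=[]
for n in ('scene','top'):
    p,d=arm.camera(n); ims.append(cv2.resize(p[190:320,290:450] if n=='scene' else p[130:260,190:350],None,fx=2.5,fy=2.5))
    W=cloud(n,d); hsv=cv2.cvtColor(p,cv2.COLOR_BGR2HSV); L=(W-np.array([.5036,.3324,.005]))@F
    red=((hsv[...,0]<8)|(hsv[...,0]>172))&(hsv[...,1]>120)&(abs(L[...,0])<.12)&(abs(L[...,1])<.07)
    X=L[red]; print(n,len(X),np.percentile(X,[2,50,98],axis=0).round(4).tolist())
    m=abs(X[:,2]-np.percentile(X[:,2],90))<.006
cv2.imwrite('pics/p6.png',np.hstack(ims))
E
```

```text
t 9.1 pos [0.5028 0.3302 0.1637] f [-0.07 -0.79 -4.31] w 0.128
in plate [-0.0749  0.364   0.3067]
trans [0.09, 0.08, 3.75] dr [-0.02, 0.01, -0.01]
scene 501 [[-0.0238, -0.0229, 0.121], [0.0287, 0.0029, 0.1313], [0.0512, 0.0193, 0.1761]]
top 25 [[-0.0124, -0.0401, 0.1265], [0.0349, -0.0214, 0.1301], [0.0505, -0.0109, 0.2673]]
```

View pics/p6.png

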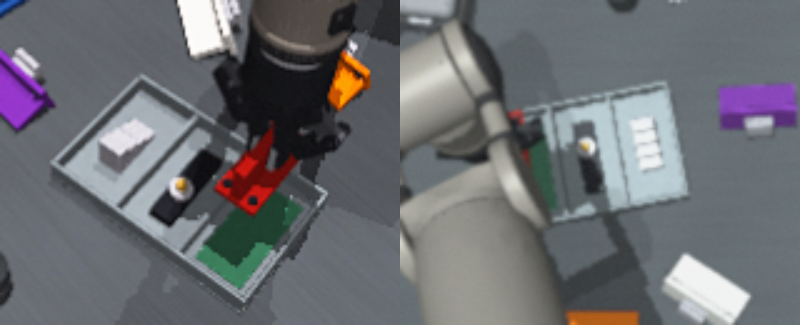

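Emit:
{"api": "drive_tool", "payload": {"translation": [[0.09,0.08,0.6],[0.09,0.08,1.4],[0.09,0.08,2.2],[0.09,0.08,3.0],[0.09,0.08,3.5],[0.09,0.08,3.75],[0.09,0.08,3.75]], "dr": [[-0.02,0.01,0],[-0.02,0.01,0],[-0.02,0.01,0],[-0.02,0.01,0],[-0.02,0.01,0],[-0.02,0.01,0],[-0.02,0.01,0]], "gripper": [1,1,1,1,1,1,1]}}

```text
time: 10.07
position: [0.5054, 0.3337, 0.0719]
eef_rot: [[-0.166, 0.986, 0.004], [0.986, 0.166, 0.002], [0.002, 0.005, -1.0]]
ft_force: [0.1, 0.5, -3.7]
gripper_width: 0.126
```

```bash
python3 - <<'E'
from h import *
delta(*liner(0.0005,0,.059))
F=yawR(9.6,0)
for n in ('scene',):
    p,d=arm.camera(n); cv2.imwrite('pics/p7.png',cv2.resize(p[190:320,290:450],None,fx=4.5,fy=4.5))
    W=cloud(n,d); hsv=cv2.cvtColor(p,cv2.COLOR_BGR2HSV); L=(W-np.array([.5036,.3324,.005]))@F
    red=((hsv[...,0]<8)|(hsv[...,0]>172))&(hsv[...,1]>120)&(abs(L[...,0])<.12)&(abs(L[...,1])<.07)
    X=L[red]; print(n,len(X),np.percentile(X,[2,50,98],axis=0).round(4).tolist())
    m=(X[:,1]>.009)&(X[:,1]<.021)&(X[:,2]<.05); Y=X[m]; A=np.c_[Y[:,:2],np.ones(len(Y))]; print(len(Y),np.linalg.lstsq(A,Y[:,2],rcond=None)[0], np.median(Y[:,2]))
E
```

```text
t 10.075 pos [0.5054 0.3337 0.0719] f [ 0.15  0.45 -3.68] w 0.126
in plate [-0.0722  0.4129  0.2289]
trans [-0.04, -0.06, 0.32] dr [0.03, -0.01, -0.0]
scene 437 [[-0.0162, -0.0195, 0.0298], [0.0306, 0.0062, 0.0391], [0.0544, 0.0228, 0.1015]]
112 [ 0.01723979 -0.25908455  0.03881681] 0.036292281341790696
```

View pics/p7.png

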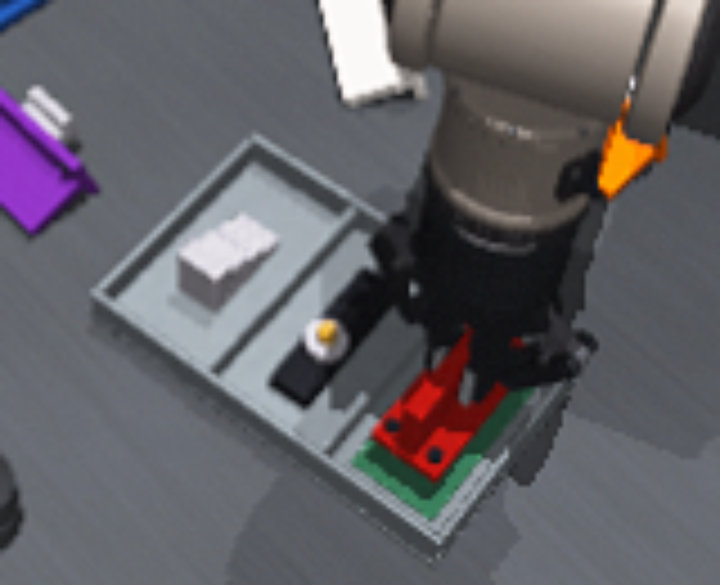

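Emit:
{"api": "drive_tool", "payload": {"translation": [[-0.02,-0.04,0.08],[-0.04,-0.06,0.14],[-0.04,-0.06,0.18],[-0.04,-0.06,0.22],[-0.04,-0.06,0.22]], "dr": [[0.03,-0.01,0],[0.03,-0.01,0],[0.03,-0.01,0],[0.03,-0.01,0],[0.03,-0.01,0]], "gripper": [1,1,1,1,1]}}

```text
time: 10.75
position: [0.504, 0.3325, 0.0664]
eef_rot: [[-0.166, 0.986, -0.001], [0.986, 0.166, -0.0], [-0.0, -0.001, -1.0]]
ft_force: [-0.1, 0.3, -5.0]
gripper_width: 0.127
```

No contact yet; go on in sub-millimetre steps.

Emit:
{"api": "drive_tool", "payload": {"translation": [[0,0,0.02],[0,0,0.04],[0,0,0.04]], "dr": [[0,0,0],[0,0,0],[0,0,0]], "gripper": [1,1,1]}}

```text
time: 11.12
position: [0.504, 0.3324, 0.0655]
eef_rot: [[-0.166, 0.986, -0.001], [0.986, 0.166, -0.0], [-0.0, -0.001, -1.0]]
ft_force: [-0.1, -0.2, -4.6]
gripper_width: 0.131
```

Emit:
{"api": "drive_tool", "payload": {"translation": [[0,0,0.02],[0,0,0.04],[0,0,0.04]], "dr": [[0,0,0],[0,0,0],[0,0,0]], "gripper": [1,1,1]}}

```text
time: 11.5
position: [0.5041, 0.3325, 0.0646]
eef_rot: [[-0.166, 0.986, -0.0], [0.986, 0.166, -0.0], [-0.0, -0.0, -1.0]]
ft_force: [0.7, -0.0, -3.2]
gripper_width: 0.132
```

Emit:
{"api": "drive_tool", "payload": {"translation": [[0,0,0.02],[0,0,0.04],[0,0,0.04]], "dr": [[0,0,0],[0,0,0],[0,0,0]], "gripper": [1,1,1]}}

```text
time: 11.88
position: [0.5041, 0.3325, 0.0645]
eef_rot: [[-0.166, 0.986, 0.0], [0.986, 0.166, -0.0], [-0.0, 0.0, -1.0]]
ft_force: [-2.2, -1.8, 5.1]
gripper_width: 0.131
```

```bash
python3 - <<'E'
from h import *
delta(*liner(0.0005,0,.059))
F=yawR(9.6,0)
for n in ('scene',):
    p,d=arm.camera(n)
    W=cloud(n,d); hsv=cv2.cvtColor(p,cv2.COLOR_BGR2HSV); L=(W-np.array([.5036,.3324,.005]))@F
    red=((hsv[...,0]<8)|(hsv[...,0]>172))&(hsv[...,1]>120)&(abs(L[...,0])<.12)&(abs(L[...,1])<.07)
    X=L[red]; m=(X[:,1]>.009)&(X[:,1]<.019)&(X[:,2]<.05); Y=X[m]; print(len(Y), np.median(Y[:,2]))
    gr=(abs(hsv[...,0].astype(int)-75)<20)&(hsv[...,1]>80)&(abs(L[...,0])<.06)&(abs(L[...,1])<.03); print(np.median(L[gr][:,2]))
E
```

```text
t 11.875 pos [0.5041 0.3325 0.0645] f [-2.2  -1.82  5.1 ] w 0.131
in plate [-0.0735  0.4156  0.2219]
trans [-0.0, -0.0, 0.02] dr [0.0, 0.0, -0.0]
92 0.029038322462396685
0.003066835881032075
```

Contact made (Fz went from −4 to +5 N, flange top at 29 mm as it should be). Release.

Emit:
{"api": "drive_tool", "payload": {"translation": [[0,0,0],[0,0,0],[0,0,0],[0,0,0],[0,0,0],[0,0,0]], "dr": [[0,0,0],[0,0,0],[0,0,0],[0,0,0],[0,0,0],[0,0,0]], "gripper": [0.7,0.6,0.4,0.2,0.1,0]}}

```text
time: 12.68
position: [0.5041, 0.3325, 0.0635]
eef_rot: [[-0.166, 0.986, -0.001], [0.986, 0.166, -0.0], [-0.0, -0.001, -1.0]]
ft_force: [-0.7, -0.2, 0.1]
gripper_width: 0.503
```

Emit:
{"api": "drive_tool", "payload": {"translation": [[0,0,-0.2],[0,0,-0.8],[0,0,-1.8],[0,0,-3],[0,0,-4.5],[0,0,-6],[0,0,-7]], "dr": [[0,0,0],[0,0,0],[0,0,0],[0,0,0],[0,0,0],[0,0,0],[0,0,0]], "gripper": [0,0,0,0,0,0,0]}}

```text
time: 13.55
position: [0.5045, 0.3327, 0.242]
eef_rot: [[-0.166, 0.986, 0.003], [0.986, 0.166, 0.001], [0.001, 0.003, -1.0]]
ft_force: [-1.0, 0.6, -0.4]
gripper_width: 0.502
```

```bash
python3 - <<'E'
from h import *
delta(*liner(-.05,-.1,.25))
F=yawR(9.6,0)
ims=[]
for n in ('scene','top'):
    p,d=arm.camera(n); ims.append(cv2.resize(p[190:320,290:450] if n=='scene' else p[130:260,190:350],None,fx=2.5,fy=2.5))
    W=cloud(n,d); hsv=cv2.cvtColor(p,cv2.COLOR_BGR2HSV); L=(W-np.array([.5036,.3324,.005]))@F
    red=((hsv[...,0]<8)|(hsv[...,0]>172))&(hsv[...,1]>120)&(abs(L[...,0])<.12)&(abs(L[...,1])<.07)&(L[...,2]<.1)
    X=L[red]; print(n,len(X),np.percentile(X,[1,50,99],axis=0).round(4).tolist())
    m=X[:,2]>.06
    if m.sum()>9: print('top',X[m].mean(0).round(4),np.percentile(X[m],[3,97],axis=0).round(4).tolist(),cv2.minAreaRect((X[m][:,:2]*1000).astype(np.float32)))
    print([ (t,np.round(r['position'],3).tolist()) for t in ('fence','step_block','strap_clamp') for r in arm.spot_point(n,t)[:2]])
cv2.imwrite('pics/p8.png',np.hstack(ims))
E
```

```text
t 13.55 pos [0.5045 0.3327 0.242 ] f [-1.    0.63 -0.36] w 0.502
in plate [-0.0731  0.327   0.3757]
trans [-4.01, -2.03, -0.53] dr [0.02, -0.01, -0.0]
scene 691 [[-0.0502, -0.0209, 0.02], [0.0093, 0.0052, 0.0334], [0.0529, 0.0218, 0.0763]]
top [0.0055 0.0008 0.0722] [[-0.0467, -0.0058, 0.0609], [0.0519, 0.0059, 0.0763]] ((0.7636260986328125, -0.22402667999267578), (104.37560272216797, 13.119583129882812), 0.05856713280081749)
[('fence', [0.505, 0.333, 0.009]), ('fence', [0.539, 0.019, 0.03]), ('step_block', [0.534, 0.175, 0.003]), ('step_block', [0.75, -0.133, 0.078]), ('strap_clamp', [0.516, 0.25, 0.007])]
top 248 [[-0.0489, -0.0222, 0.0212], [0.0043, -0.0085, 0.0316], [0.0496, 0.0182, 0.0775]]
top [ 0.0075 -0.0024  0.0723] [[-0.0186, -0.0066, 0.0614], [0.0311, 0.0047, 0.0782]] ((6.386465072631836, 0.17993402481079102), (57.46323013305664, 13.510041236877441), 0.40464022755622864)
[('fence', [0.299, 0.117, 0.029]), ('fence', [0.545, 0.021, 0.034]), ('step_block', [0.533, 0.177, 0.004]), ('strap_clamp', [0.512, 0.255, 0.004]), ('strap_clamp', [0.5, 0.335, 0.059])]
```

View pics/p8.png

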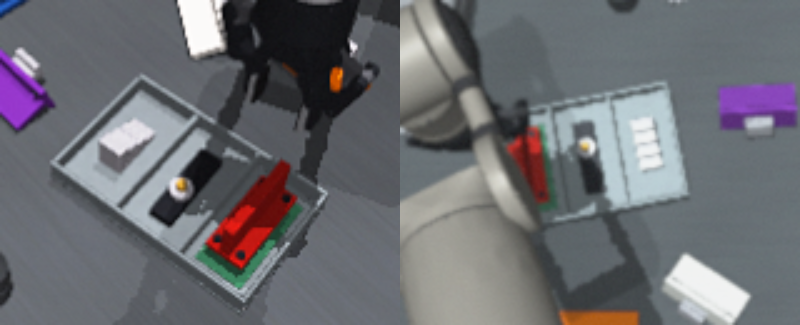

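The picture shows the fence upright on the green liner (scene crop around 250,215) with the gripper clear above it. The step block and strap clamp are where they were. Handing in.

```bash
python3 -c "
from plant import arm
print(arm.finish_job())"
```

```text
the job is handed in; nothing more can be done
None
```

The red fence now stands on its foot on the green liner, lengthwise in its bay and released, and I handed the job in at about 14 s of the 45 s allowed. `arm.finish_job()` gives no verdict, so what follows rests on my own measurements.

I pinched the fence on its web and slid it about 148 mm along the slot. At the open end its origin was at plate x ≈ -141 mm, with the foot clear of the lips. I lifted it out square to the plate, carried it to the tray and lowered it until the foot touched, then opened the gripper and backed off about 178 mm.

**Last checks**
- **Position on the liner:** In the scene camera the fence is within about 1 mm of the liner's centre and about 0.1° off lengthwise. The web's top is about 76 mm above the liner's underside where 74 mm is expected, so the fence is upright and seated.
- **Release and contact:** After release the wrist force was about 1 N and the gripper was well clear of everything.
- **Other parts:** The step block and strap clamp look unmoved in both views. I did not measure the loose bench parts again, but nothing came near them.

**Disagreements**
- **Partly hidden view:** The arm covered part of the fence in the top view. The top-camera network reported only the orange and purple look-alikes as "fence". It also gave a false "strap_clamp" where the fence stands.
- **Height on release:** The foot touched down within about 0.5 mm of the expected height. The tool sank about 1 mm when the gripper opened, without lasting force.

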